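Show the chip to the inspection camera

ROBOT

A 6-joint arm with a two-finger parallel gripper is mounted at the origin on the work surface. World frame = base frame: x ahead of the robot, y to its left, z up, the work surface at z = 0. Lengths are in mm, angles in rad, forces in N, time in s.
With the tool pointing down it reaches from about 300 to 775 mm from the base axis. Payload 14.6 kg.
Tool frame: the origin (TCP) lies at the very end of the fingers, on their centre line; the grasp point (between the pads) lies 19 mm behind it; z points along the fingers, y is the line along which they close (so a half turn about z gives the same grasp; the last joint's range is limited). The gripper opens to 94 mm and grips with 3 to 60 N. Pads are 16 mm wide; open, the fingers measure 119 mm over their backs; the gripper's body (75 mm by 177 mm) begins 78 mm behind the grasp point.
Start: joints at [1.156, 0.3, 1.521, -0, 1.321, -0.067], TCP at [187.454, 517.059, 205.446] pointing down, gripper open.
Joint ranges: [-3.03, 3.03], [-0.79, 2.21], [0.23, 2.52], [-1.04, 4.18], [0, 3.07], [-2.55, 2.55]. Speed limits (rad/s): [2.22, 2.22, 2.57, 3.14, 3.14, 3.14].

INTERFACE

Orientations are given as [roll, pitch, yaw] about the fixed x, y, z axes, in that order (R = Rz(yaw) Ry(pitch) Rx(roll)).
In Python, from cell import manip, camera, get_calibration gives the robot as it stands. The module is installed in compiled form; this text tells all that it offers.
- The arm moves only by the tool jog_arm, never from a script. Its argument "plan" is one flat list of numbers, 6 for each row, row after row: the shift along the world's x, y, z in m, then the turn, a rotation vector about the world's x, y, z in degrees. A call has 1 to 20 rows; each row is the pose to reach, as a shift and turn from the pose commanded when the call began; what a row does not reach only later rows make up. A row lasts 1/10 s, in which the tool goes at most 50 mm and 8.59 degrees, less where a joint would pass 70% of its speed; a pose out of reach is approached as far as the arm can. A call with a gripper value outside its range is refused whole. "claw" is the finger opening in m, from 0 to 0.094, set as the call begins (left out, the last holds). The fingers move at their own pace and stop on an object; "force" is the grip in N (left out, the last holds). Time passes only in rows, so rows that repeat a pose let the fingers close. It gives the time, the measured TCP pose, the force, the opening and the grip force at its end, in the units of the state.
- manip.read_state(): the state, without advancing time (a new reading comes with each control period).
- camera(name): name is "scene" or "top"; returns (picture, depth): 384x512x3 uint8, red, green, blue; 384x512 float32, mm along the optical axis (not along the pixel's ray), 0 where there is no reading.
- get_calibration(name): a dict with "fx", "fy", "cx", "cy" (pixels), "k1" (the pictures are not rectified: a ray, as slopes to the right and down, at radius r is drawn at 1 + k1 r^2 times it, then the intrinsics apply), "origin" and "attitude" of the camera in the world. Camera axes: x right, y down, z forward; pixel columns grow to the right and rows downward; lengths in mm; the calibration is good to about 2 mm. A picture is of the moment at which its call begins. get_calibration takes no time and is no camera call.
- manip.sign_off(): hands the job in; it is judged then, once.
The state is a dict: "clock": time; "joints": joint angles; "qd": joint speeds; "effort": joint torques, N m; "eef_pos": TCP position; "eef_rot": TCP orientation; "wrist_force": force on the tool from outside, world axes, zero at the start; "moment": the same for the moment, N m; "finger_gap": finger opening in mm; "finger_force": force on a finger pad.
Only numpy, scipy, OpenCV 4.12 (cv2) and the standard library are available. Lean on these libraries where they do the work, as an engineer would, in place of code of your own. Each camera call takes 0.05 s, during which the arm holds its last target. There are 200 camera calls.

TASK

Take the green chip carrier out of the rack by the tab on its top and hold it up to the inspection camera: chip in the centre of the lens's view, 12 cm in front of the glass, chip face towards the lens and square to it, so leaned back to match the camera's downward tilt, and not rolled to one side. Finish while still holding it there, steady in the air; do not let go. Leave the other carriers, the bottle and the chip tray where they are and do not bump the camera.

Things in the scene. Friction and masses are not known exactly. Their poses are not given: they have to be found in the camera images.
- green_carrier: Green carrier, 90 g, upright in a slot. Origin: centre of its underside; z up, y out of the chip face, x along its width. Foot 64 (x) by 10 (y) by 40 (z) mm; above it a ring 100 mm across, 5 thick, centre z = 78, with pale film and a 24 mm copper chip on the +y face; grip tab 36 (x) by 10 (y) from z = 124 to 168. Pinch the tab across its 10 mm, from above, about z = 150, at least 120
- green_carrier_chip (a point): Centre of the green carrier's chip, on its face: at (0, 3, 78) mm in the carrier's frame, same axes
- blue_carrier: Blue carrier, same shape and size as the green one, same axes; leave it in its slot
- blue_carrier_chip (a point): Chip centre of the blue carrier
- yellow_carrier: Yellow carrier, same shape and size as the green one, same axes; leave it in its slot
- yellow_carrier_chip (a point): Chip centre of the yellow carrier
- rack: Fixed rack, origin under its centre: base 110 (x) by 210 (y) by 10 mm, three black slots 75 mm apart along y; which carrier is where varies. Slot floor at z = 10, top at z = 40, 68 (x) by 12 (y) mm. Carriers stand with the rack's axes, chip face to its +y, 1 mm play each side in y, 2 in x, may lean 4 degrees. Lift straight up 30 mm to free one; the tabs' tops stand at 178
- cam: Fixed camera on a white stand. Origin: on the bench under the head's tilt axis, z up. Base 150 (x) by 190 (y, from -50 to 140) by 22 mm, column 45 by 35, 372 mm tall at y = 115. The head looks along the stand's -y and tilts about x at height 260, between cheeks and knobs reaching 68 mm to each side. Head: white cylinder 80 mm across, black lens end 68 across, glass 70 mm ahead of the axis
- cam_tilt (a joint): Tilt of the camera head in rad, 0 = looking level, positive = looking down by that angle; between 0.1 and 0.5, stiff, not to be touched
- lens (a point): Centre of the lens's front glass. Axes of the tilted head: -y is the way the camera looks, x is level
- focus (a point): The point in the air 120 mm in front of the lens on its optical axis, where the chip centre must be. Same axes as the head: when the carrier is presented rightly its x, y and z axes are parallel to these and point the same way
- bottle: Bystander: amber bottle, 48 mm diameter, 110 mm tall, standing on the bench; origin under its centre
- chip_tray: Bystander: flat black tray 75 (x) by 110 (y) by 12 mm lying on the bench; origin under its centre
Things that resemble listed ones, but are neither listed nor needed, are in the scene too. Several things have the shape of the green_carrier; the one meant has the colours described above.

How it is judged (in metres and radians):
On the way:
1. the green carrier is lifted clear of the rack in the gripper (height (world z) of green_carrier above 0.05 m and contact force between green_carrier and the fingers above 1 N and contact force between green_carrier and rack below 0.2 N), for 0.2 s.
At the end, for the whole second after the job is handed in: Gripper holds the green carrier by its tab, still, in the air, touching nothing else; chip centre within 20 mm of the point 120 mm ahead of the lens on its axis, chip face to the lens, square and unrolled within 10 degrees, tab up; other carriers, bottle and tray moved under 20 mm (all of step 1 and distance between green_carrier_chip and focus below 0.02 m and angle between the y axis of green_carrier and the y axis of focus, either way round below 0.175 rad and angle between the z axis of green_carrier and the z axis of focus, either way round below 0.175 rad and y of lens in the frame of green_carrier above 0.05 m and angle between green_carrier's own z axis and vertical below 1 rad and z of the grasp point in the frame of green_carrier above 0.12 m and linear speed of green_carrier below 0.02 m/s and angular speed of green_carrier below 0.15 rad/s and contact force between green_carrier and cam below 0.2 N and contact force between green_carrier and blue_carrier below 0.2 N and contact force between green_carrier and yellow_carrier below 0.2 N and contact force between green_carrier and bottle below 0.2 N and contact force between green_carrier and chip_tray below 0.2 N and distance of each of blue_carrier_chip, yellow_carrier_chip, bottle, chip_tray from where it was at the start of the episode below 0.02 m); the arm keeps its last pose, push and grip.
It fails at once if the blue carrier is moved more than 20 mm (distance of blue_carrier_chip from where it was at the start of the episode above 0.02 m).
It fails at once if the yellow carrier is moved more than 20 mm (distance of yellow_carrier_chip from where it was at the start of the episode above 0.02 m).
It fails at once if the amber bottle is moved more than 20 mm (distance of bottle from where it was at the start of the episode above 0.02 m).
It fails at once if the black chip tray is moved more than 20 mm (distance of chip_tray from where it was at the start of the episode above 0.02 m).
It fails at once if the inspection camera or its stand is bumped (more than 2 N) (contact force between cam and anything else above 2 N).
It also fails if it takes over 35 s, if anything falls off the work surface, if the arm or the gripper's body presses on something with over 40 N, if the wrist force passes 120 N, or if a joint passes its speed limit or range.

## Working session

There is one attempt and no reset: what is moved stays moved. The work goes in short steps, Python scripts to look and compute and a tool call to move; the robot and the scene stay as the last step left them, time stands still between calls to the robot, and variables do not carry over. Pictures are saved under pics/ and viewed, at most 10 in all, crops included, and the job is handed in when it is done.

Besides the shell and the picture viewer there is one more tool, called after "Request:" as name(argument=value, ...) on one line, values as JSON. jog_arm: Moves the arm, as the interface text tells. Its arguments: {"type":"object","properties":{"plan":{"type":"array"},"claw":{"type":"number"},"force":{"type":"number"}},"required":["plan"]}

```bash
mkdir -p pics
cat > h.py <<'E'
import numpy as np,cv2
from cell import manip,camera,get_calibration
def grab(n):
    im,d=camera(n); np.savez(f'{n}.npz',im=im,d=d); return im,d
def load(n):
    f=np.load(f'{n}.npz'); return f['im'],f['d']
E
python3 - <<'E'
from h import *
for n in('scene','top'):
    im,d=grab(n); cv2.imwrite(f'pics/{n}0.png',im[...,::-1]); print(n,get_calibration(n))
print(manip.read_state())
E
```

```text
scene {'fx': 354.35009299739346, 'fy': 354.35009299739346, 'cx': 259.7921464339885, 'cy': 195.59928493831475, 'k1': -0.03978595682607594, 'origin': array([1137.58814577, -254.83626284,  816.54973134]), 'attitude': array([-2.38225904,  0.00405399,  1.08854634])}
top {'fx': 497.8157250712796, 'fy': 497.8157250712796, 'cx': 244.6250994782859, 'cy': 185.91873669153057, 'k1': -0.051416824711864914, 'origin': array([ 364.28972297,   52.79252297, 1222.65507196]), 'attitude': array([-2.92019237, -0.00511729, -1.69319067])}
{'clock': 0.1, 'joints': array([ 1.15644197e+00,  3.00388112e-01,  1.52153271e+00,  1.04561945e-05,
        1.32069526e+00, -6.65957900e-02]), 'qd': array([-0.00014822, -0.0006225 , -0.00051939, -0.00238291,  0.00060421,
        0.00052452]), 'effort': array([ 5.08359644e-04, -5.32641578e+01, -3.53280866e+01,  7.08890310e-02,
        2.34923355e-02, -1.11461284e-04]), 'eef_pos': array([187.33642179, 516.85694286, 204.95231065]), 'eef_rot': array([-3.14057216e+00, -7.82116853e-05,  2.79383146e+00]), 'wrist_force': array([ 0.16384963,  0.02675473, -0.15480057]), 'moment': array([-0.03091672, -0.0902448 ,  0.03468068]), 'finger_force': 0.0, 'finger_gap': 94.0675297845866}
```

View pics/scene0.png

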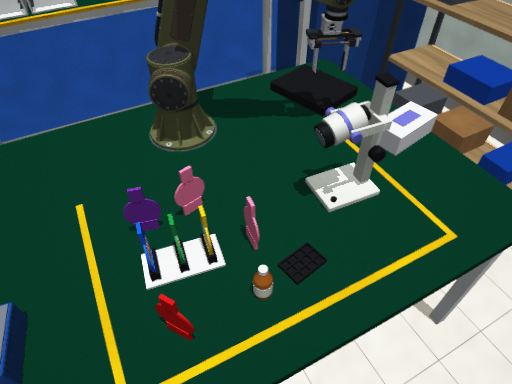

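View pics/top0.png

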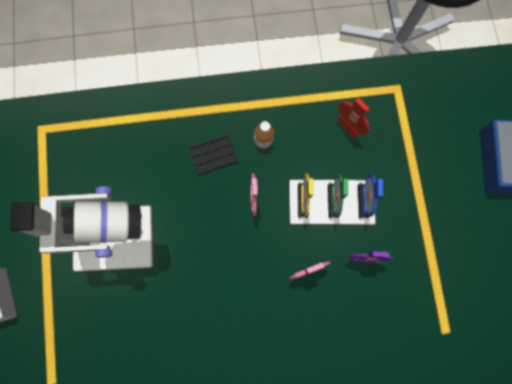

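The scene view shows the rack at (182,262) with blue (148,250), green (178,242) and yellow (207,235) carriers, the camera at (345,125), the bottle at (263,282) and the tray at (302,263). In the top view green is at (338,195) and the lens end is at about (138,221). The pink, purple and red carriers are lookalikes standing outside the rack. Next I'll enlarge the rack and build point clouds.

```bash
cat >> h.py <<'E'
from scipy.spatial.transform import Rotation as R
def cloud(n):
    im,d=load(n); c=get_calibration(n)
    K=np.array([[c['fx'],0,c['cx']],[0,c['fy'],c['cy']],[0,0,1.]])
    v,u=np.mgrid[:384,:512]
    p=cv2.undistortPoints(np.stack([u,v],-1).reshape(-1,1,2).astype(float),K,np.array([c['k1'],0,0,0.])).reshape(384,512,2)
    P=np.dstack([p,np.ones((384,512))])*d[...,None]
    W=P@R.from_euler('xyz',c['attitude']).as_matrix().T+c['origin']
    W[d==0]=np.nan
    return im,cv2.cvtColor(im,cv2.COLOR_RGB2HSV),W
E
python3 - <<'E'
from h import *
a,_=load('scene');b,_=load('top')
x=cv2.resize(a[180:300,110:240],None,fx=4.5,fy=4.5,interpolation=2)[...,::-1]
y=cv2.resize(b[160:240,275:395],None,fx=1.8*2.5,fy=4.5,interpolation=2)[...,::-1]
cv2.imwrite('pics/c1.png',x); 
for n in('scene','top'):
    im,h,W=cloud(n)
    print(n,'bench z',np.nanmedian(W[230:250,240:280,2] if n=='top' else W[300:330,240:270,2]))
    for nm,lo,hi,roi in(('green',(55,150,60),(75,255,255),(160,270,100,400)),('yellow',(22,150,90),(32,255,255),(160,270,100,330)),('blue',(108,150,80),(122,255,255),(160,290,100,400))):
        m=cv2.inRange(h,lo,hi)>0; q=np.zeros_like(m); q[roi[0]:roi[1],roi[2]:roi[3]]=1; m&=q&(W[...,2]>20)
        P=W[m]; ys,xs=np.nonzero(m)
        if len(P)==0: print(nm,'none');continue
        print(nm,len(P),'px',xs.min(),xs.max(),ys.min(),ys.max(),'lo',np.nanpercentile(P,3,0).round(),'hi',np.nanpercentile(P,97,0).round())
        T=P[P[:,2]>130]; print('   tab',len(T),np.nanmean(T,0).round(1),T[:,2].max().round(1))
    wm=(h[...,1]<60)&(h[...,2]>120)&(W[...,2]>2)&(W[...,2]<16)
    q=np.zeros_like(wm)
    q[(slice(170,235),slice(280,385)) if n=='top' else (slice(230,290),slice(135,230))]=1
    pts=W[wm&q]; r=cv2.minAreaRect(pts[:,:2].astype(np.float32)); print('rack',len(pts),r,np.median(pts[:,2]))
E
```

```text
scene bench z 0.8213558743009912
green 183 px 168 184 213 262 lo [ 544. -204.   39.] hi [ 618. -191.  180.]
   tab 106 [ 578.9 -197.1  166.5] 181.9
yellow 185 px 198 212 205 254 lo [ 556. -131.   41.] hi [ 627. -112.  181.]
   tab 103 [ 588.1 -124.5  165.4] 181.7
blue 237 px 135 155 222 271 lo [ 531. -279.   42.] hi [ 608. -264.  180.]
   tab 135 [ 567.8 -271.   164.2] 181.4
rack 1912 ((567.1913452148438, -195.8671875), (211.40977478027344, 118.509033203125), 82.76005554199219) 10.715792967349273
top bench z 0.9577246247822586
green 1 px 341 341 179 179 lo [ 597. -201.  133.] hi [ 597. -201.  133.]
   tab 1 [ 596.6 -200.6  133.1] 133.1
yellow 80 px 306 311 174 214 lo [ 562. -128.  113.] hi [ 617. -116.  182.]
   tab 66 [ 579.3 -120.   175.9] 182.6
blue 240 px 363 382 175 214 lo [ 519. -276.   44.] hi [ 599. -264.  181.]
   tab 156 [ 559.2 -269.8  166.4] 182.8
rack 1996 ((570.6890869140625, -197.51475524902344), (213.49615478515625, 114.80784606933594), 82.85557556152344) 10.696277973283827
```

View pics/c1.png

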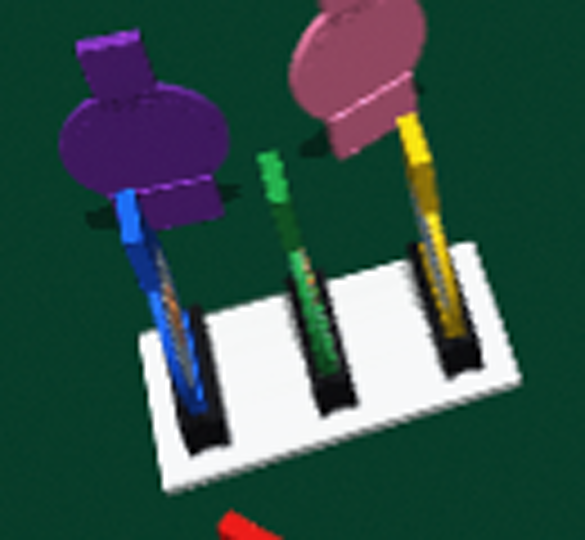

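The crop has blue, green and yellow in the left, middle and right slots. The loose purple and pink ones are the wrong colour and not in the rack. The target is the green carrier in the middle slot, with its tab top at scene (172,216). Now the chip side, and the fit of the rack and camera.

Run:
```python
from h import *
from scipy.optimize import least_squares
b,_=load('top')
cv2.imwrite('pics/c2.png',cv2.resize(b[165:235,280:395],None,fx=6.5,fy=6.5,interpolation=2)[...,::-1])
sets=[]
for n in('scene','top'):
    im,h,W=cloud(n)
    roi=np.zeros((384,512),bool)
    roi[(slice(175,280),slice(5,165)) if n=='top' else (slice(70,215),slice(300,405))]=1
    white=roi&(h[...,1]<70)&(h[...,2]>90)
    B=W[white&(abs(W[...,2]-22)<5)]
    r=cv2.minAreaRect(B[:,:2].astype(np.float32)); print(n,'base',len(B),r,'pts',cv2.boxPoints(r).round().tolist(), np.median(B[:,2]))
    C=W[roi&(W[...,2]>364)&(W[...,2]<385)]; print('coltop',len(C),np.nanmedian(C,0).round(1) if len(C) else '')
    H=W[roi&(W[...,2]>150)]; print('hi',len(H),np.nanpercentile(H,[2,50,98],axis=0).round())
    v=cv2.inRange(h,(112,60,60),(135,255,255))>0
    V=W[v&roi&(W[...,2]>150)]; print('violet',len(V),np.nanmedian(V,0).round(),np.nanpercentile(V,[3,97],axis=0).round())
    bl=roi&(h[...,2]<60)&(W[...,2]>170)&(W[...,2]<340); L=W[bl]; print('black',len(L),np.nanpercentile(L,[3,50,97],axis=0).round())
```

```text
scene base 1855 ((534.2735595703125, 455.77667236328125), (174.62554931640625, 426.0065612792969), 6.28439998626709) pts [[424.0, 658.0], [471.0, 234.0], [644.0, 254.0], [598.0, 677.0]] 23.05132915434467
coltop 224 [553.  414.  372.6]
hi 3488 [[491. 234. 159.]
 [566. 354. 277.]
 [606. 432. 373.]]
violet 268 [575. 296. 275.] [[476. 286. 252.]
 [609. 313. 301.]]
black 457 [[514. 230. 172.]
 [556. 244. 259.]
 [594. 419. 299.]]
top base 2013 ((544.2276611328125, 349.42059326171875), (190.0311279296875, 151.14585876464844), 86.31278228759766) pts [[463.0, 259.0], [614.0, 250.0], [626.0, 439.0], [475.0, 449.0]] 22.336499818522498
coltop 671 [547.6 417.4 372.3]
hi 6034 [[483. 238. 177.]
 [539. 339. 285.]
 [599. 431. 374.]]
violet 420 [535. 297. 278.] [[474. 287. 266.]
 [606. 316. 301.]]
black 534 [[507. 234. 173.]
 [538. 248. 275.]
 [589. 404. 302.]]
```

View pics/c2.png

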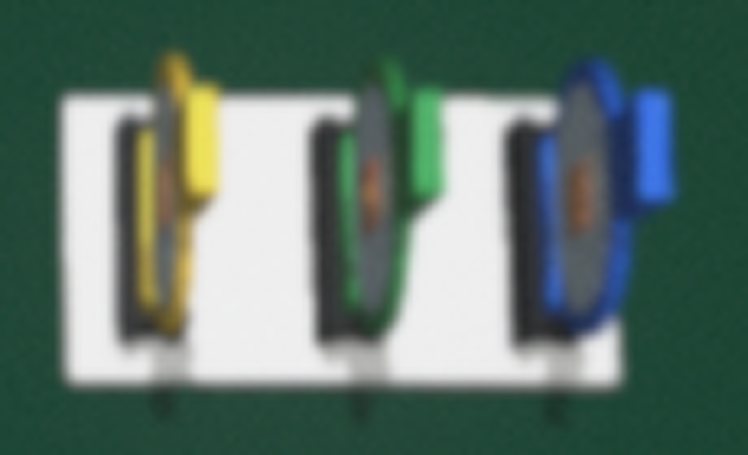

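The top crop shows all three chips on the left (+y) faces, with the green tab top at crop (427,143). The base fit is 190 x 151 mm, so the stand yaw is about -3.7°. Next, the head tilt by cylinder fit and the green tab.

Run:
```python
from h import *
from scipy.optimize import least_squares
O=np.array([541.3,304.5]); yaw=np.radians(-3.7)
S=R.from_euler('z',yaw).as_matrix(); A=[]
for n in('scene','top'):
    im,h,W=cloud(n)
    Q=(W-np.r_[O,0])@S
    k=(abs(Q[...,0])<45)&(Q[...,1]>-64)&(Q[...,1]<75)&(Q[...,2]>205)&(Q[...,2]<345)
    white=k&(h[...,1]<50)&(h[...,2]>100)
    def fit(P):
        def f(p):
            t,x0,z0,w=p
            a=np.array([np.sin(w)*np.cos(t),np.cos(t)*np.cos(w),np.sin(t)])  # +y head
            D=P-[x0,0,z0]; return np.linalg.norm(np.cross(D,a),axis=1)-40
        return least_squares(f,[.3,0,260,0],loss='soft_l1',f_scale=1.5)
    P=Q[white]; s=fit(P); print(n,len(P),s.x.round(3),np.median(abs(s.fun)).round(2)); A.append(P)
    g=(cv2.inRange(h,(50,90,50),(80,255,255))>0)&(abs(W[...,0]-575)<50)&(abs(W[...,1]+200)<25)
    T=W[g&(W[...,2]>171)&(W[...,2]<186)]
    r=cv2.minAreaRect(T[:,:2].astype(np.float32)); print('tabtop',len(T),np.median(T,0).round(1),r)
    G=W[g&(W[...,2]>125)]; print('z>125',len(G),np.percentile(G,[3,97],axis=0).round(1))
    L=W[g&(W[...,2]>60)]; 
    for z in range(60,180,20):
        q=L[(L[:,2]>=z)&(L[:,2]<z+20)]; 
        if len(q)>3: print(z,len(q),np.median(q,0).round(1))
s=fit(np.vstack(A)); print('both',s.x.round(3),np.median(abs(s.fun)))
```

```text
scene 882 [ 2.81000e-01 -1.74100e+00  2.60517e+02  1.80000e-02] 0.98
tabtop 59 [ 572.5 -196.3  179. ] ((570.3541259765625, -195.78570556640625), (9.522627830505371, 36.50468063354492), 82.79072570800781)
z>125 118 [[ 555.  -202.3  129.4]
 [ 597.3 -190.8  180.7]]
60 4 [ 614.7 -200.    70.7]
80 15 [ 617.3 -201.7   89.5]
100 23 [ 612.3 -201.   112.6]
120 23 [ 595.3 -199.7  133.3]
140 25 [ 586.8 -198.1  150.7]
160 65 [ 578.1 -196.4  178.3]
top 2029 [ 2.91000e-01  2.85000e-01  2.60387e+02 -1.00000e-03] 0.93
tabtop 73 [ 569.5 -195.5  178. ] ((570.364501953125, -196.31651306152344), (9.00875186920166, 35.42559814453125), 81.12483978271484)
z>125 129 [[ 544.8 -201.6  127.8]
 [ 597.7 -190.5  181.8]]
80 5 [ 615.1 -200.7   86.7]
100 19 [ 607.5 -199.7  114.1]
120 27 [ 595.  -198.4  128.4]
140 19 [ 570.6 -192.9  152.1]
160 76 [ 568.6 -194.4  176.3]
both [ 2.90000e-01 -3.71000e-01  2.60247e+02  7.00000e-03] 1.0405164597333894
```

Tab top is at (570.4, -196.1, 178), rack yaw -7.2°, camera tilt about 0.288 rad. Raise, then go above the tab.

Request:
jog_arm(plan=[0, 0, 0.05, 0, 0, 0, 0, 0, 0.1, 0, 0, 0, 0, 0, 0.15, 0, 0, 0, 0.024, -0.044, 0.17, 0, 0, 1, 0.048, -0.089, 0.17, 0, 0, 3, 0.072, -0.134, 0.17, 0, 0, 5, 0.096, -0.178, 0.17, 0, 0, 7, 0.12, -0.223, 0.17, 0, 0, 9, 0.144, -0.267, 0.17, 0, 0, 11, 0.168, -0.312, 0.17, 0, 0, 12.7, 0.191, -0.356, 0.17, 0, 0, 12.7, 0.215, -0.401, 0.17, 0, 0, 12.7, 0.239, -0.445, 0.17, 0, 0, 12.7, 0.263, -0.49, 0.17, 0, 0, 12.7, 0.287, -0.535, 0.17, 0, 0, 12.7, 0.311, -0.579, 0.17, 0, 0, 12.7, 0.335, -0.624, 0.17, 0, 0, 12.7, 0.359, -0.668, 0.17, 0, 0, 12.7, 0.383, -0.713, 0.17, 0, 0, 12.7, 0.383, -0.713, 0.17, 0, 0, 12.7], claw=0.05, force=30)

```text
clock: 2.1
eef_pos: [571.3, -199.8, 373.1]
eef_rot: [3.141, -0.003, 3.012]
wrist_force: [0.1, 0.4, 0.5]
finger_gap: 49.9
finger_force: 0.0
```

Request:
jog_arm(plan=[0, 0, -0.03, 0, 0, 0, 0, 0, -0.07, 0, 0, 0, 0, 0, -0.11, 0, 0, 0, 0, 0, -0.14, 0, 0, 0, 0, 0, -0.165, 0, 0, 0, 0, 0, -0.185, 0, 0, 0, 0, 0, -0.205, 0, 0, 0, 0, 0, -0.22, 0, 0, 0, 0, 0, -0.233, 0, 0, 0, 0, 0, -0.233, 0, 0, 0, 0, 0, -0.233, 0, 0, 0])

```text
clock: 3.2
eef_pos: [570.6, -196.0, 142.8]
eef_rot: [-3.142, 0.0, 3.015]
wrist_force: [-0.6, 0.2, -0.3]
finger_gap: 50.0
finger_force: 0.0
```

Run:
```python
from h import *
a,_=grab('scene')
cv2.imwrite('pics/c3.png',cv2.resize(a[130:290,110:250],None,fx=3.6,fy=3.6,interpolation=2)[...,::-1])
```

```text
(no output)
```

View pics/c3.png

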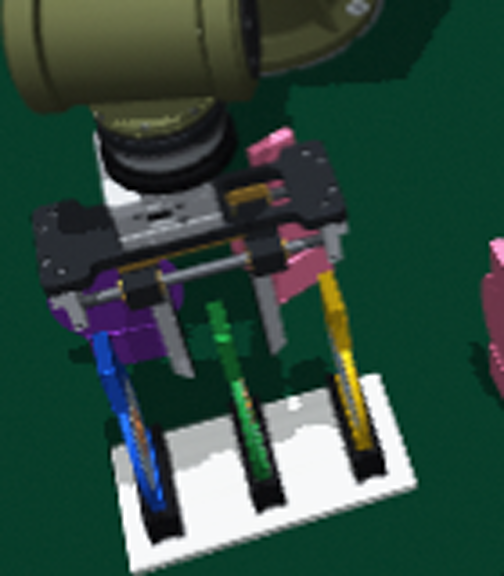

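The green tab, at crop (220,320), sits between the two fingers at (178,335) and (268,310), clear of blue and yellow. Close and lift.

Request:
jog_arm(plan=[0, 0, 0, 0, 0, 0, 0, 0, 0, 0, 0, 0, 0, 0, 0, 0, 0, 0, 0, 0, 0, 0, 0, 0, 0, 0, 0, 0, 0, 0, 0, 0, 0, 0, 0, 0, 0, 0, 0, 0, 0, 0, 0, 0, 0, 0, 0, 0], claw=0, force=30)

```text
clock: 4.05
eef_pos: [570.4, -196.0, 142.5]
eef_rot: [-3.141, 0.0, 3.015]
wrist_force: [-0.7, -0.9, -0.0]
finger_gap: 9.8
finger_force: 30.0
```

Request:
jog_arm(plan=[0, 0, 0.01, 0, 0, 0, 0, 0, 0.025, 0, 0, 0, 0, 0, 0.045, 0, 0, 0, 0, 0, 0.07, 0, 0, 0, 0, 0, 0.1, 0, 0, 0, 0, 0, 0.14, 0, 0, 0, 0, 0, 0.18, 0, 0, 0, 0, 0, 0.21, 0, 0, 0, 0, 0, 0.22, 0, 0, 0, 0, 0, 0.22, 0, 0, 0, 0, 0, 0.22, 0, 0, 0])

```text
clock: 5.15
eef_pos: [570.3, -195.8, 360.6]
eef_rot: [3.141, -0.002, 3.016]
wrist_force: [0.7, -0.0, -0.9]
finger_gap: 9.7
finger_force: 30.0
```

```bash
cat > goal.py <<'E'
from h import *
yaw,t=np.radians(-3.6),0.288
S=R.from_euler('z',yaw).as_matrix(); H=S@R.from_euler('x',t).as_matrix()
ax=np.array([541.3,304.5,260])+S@[-.2,0,.2]
foc=ax+H@[0,-190,0]
tcp=foc+H@[0,-3,150-19-78+1.5]   # grasp 150(+1.5) -> TCP 19 further down
# tool at grasp: tool y = carrier y, z=-carrier z, x=-carrier x
Rt=H@np.diag([-1,1,-1.])
if __name__=='__main__':
    s=manip.read_state(); p=s['eef_pos']; R0=R.from_euler('xyz',s['eef_rot'])
    print('focus',foc.round(1),'tcp',tcp.round(1)); print('shift',(tcp-p).round(1),'turn',np.degrees((R.from_matrix(Rt)*R0.inv()).as_rotvec()).round(2), s['clock'],s['finger_gap'],s['finger_force'])
E
python3 goal.py
python3 - <<'E'
from h import *
a,_=grab('scene')
cv2.imwrite('pics/c4.png',cv2.resize(a[60:290,100:330],None,fx=2.5,fy=2.5,interpolation=2)[...,::-1])
E
```

```text
focus [529.7 122.7 206.2] tcp [528.5 104.4 257.6]
shift [ -41.8  300.2 -103. ] turn [16.38 -1.69  3.58] 5.15 9.67584515898159 29.99319165945053
```

View pics/c4.png

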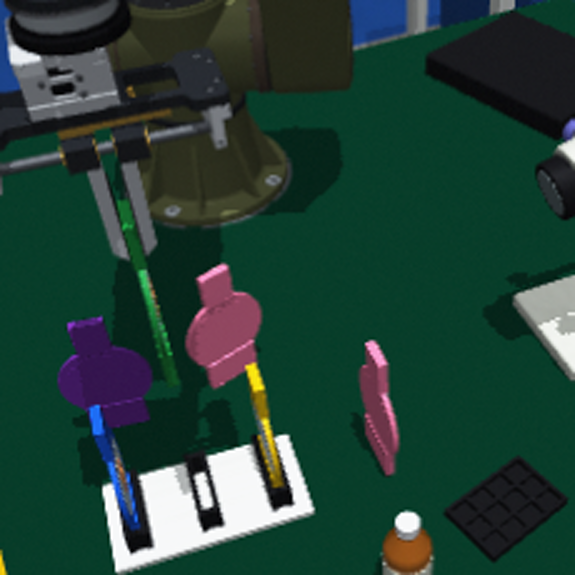

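Green is held with its slot empty, and blue, yellow, pink and the rest are undisturbed. Carry it to a point about 60 mm short of the focus and check there.

Request:
jog_arm(plan=[-0.002, 0.015, 0, 0.5, 0, 0, -0.006, 0.04, 0, 2, -0.2, 0.4, -0.011, 0.075, 0, 4, -0.4, 0.9, -0.016, 0.11, 0, 6, -0.6, 1.3, -0.021, 0.145, 0, 8, -0.8, 1.7, -0.026, 0.18, 0, 10, -1, 2.2, -0.031, 0.21, -0.01, 12, -1.2, 2.6, -0.035, 0.23, -0.03, 14, -1.4, 3, -0.038, 0.24, -0.055, 15.5, -1.6, 3.4, -0.042, 0.245, -0.08, 16.4, -1.7, 3.6, -0.042, 0.245, -0.1, 16.4, -1.7, 3.6, -0.042, 0.245, -0.105, 16.4, -1.7, 3.6, -0.042, 0.245, -0.105, 16.4, -1.7, 3.6, -0.042, 0.245, -0.105, 16.4, -1.7, 3.6])

```text
clock: 6.6
eef_pos: [528.7, 49.3, 258.4]
eef_rot: [2.854, 0.004, 3.078]
wrist_force: [-0.7, 0.2, -1.1]
finger_gap: 9.8
finger_force: 30.0
```

```bash
cat > chk.py <<'E'
from goal import *
import sys
out=sys.argv[1]
Rc=(R.from_euler('xyz',manip.read_state()['eef_rot']).as_matrix())@np.diag([-1,1,-1.])
p=manip.read_state()['eef_pos']; org=p-Rc@[0,0,132.5]
for n in('scene','top'):
    grab(n); im,h,W=cloud(n)
    if n=='scene': cv2.imwrite(f'pics/{out}.png',cv2.resize(im[40:240,200:420],None,fx=2.7,fy=2.7,interpolation=2)[...,::-1])
    Q=(W-org)@Rc
    g=(cv2.inRange(h,(50,90,40),(82,255,255))>0)&(abs(Q[...,0])<65)&(abs(Q[...,1])<40)&(Q[...,2]>-25)&(Q[...,2]<180)
    P=Q[g]; print(n,len(P),'carrier-frame pct',np.percentile(P,[1,50,99],axis=0).round(1).tolist())
    Cm=(cv2.inRange(h,(3,90,60),(17,255,255))>0)&(abs(Q[...,0])<40)&(abs(Q[...,1])<25)&(abs(Q[...,2]-78)<40)
    if Cm.sum()>3:
        c=np.median(W[Cm],0); print('chip n',Cm.sum(),c.round(1),'carrier',((c-org)@Rc).round(1),'in focus frame',((c-foc)@H).round(1))
    F=Q[(abs(Q[...,0])<45)&(abs(Q[...,1])<25)&(Q[...,2]>35)&(Q[...,2]<118)&((h[...,1]<90)|g)]
    F=F[np.linalg.norm(F[:,[0,2]]-[0,78],axis=1)<48]
    if len(F)>30:
        A=np.c_[F[:,0],F[:,2]-78,np.ones(len(F))]; 
        for _ in range(5):
            s=np.linalg.lstsq(A,F[:,1],rcond=None)[0]; k=abs(A@s-F[:,1])<4; A,F=A[k],F[k]
        print('face plane slopes x,z deg',np.degrees(np.arctan(s[:2])).round(1),'off',s[2].round(1),len(F))
E
python3 goal.py; python3 chk.py c5
```

```text
focus [529.7 122.7 206.2] tcp [528.5 104.4 257.6]
shift [-0.2 55.1 -0.8] turn [0.02 0.2  0.02] 6.6 9.7883719109053 29.992184042930603
scene 256 carrier-frame pct [[-35.5, -16.9, 3.0], [15.9, -1.5, 107.3], [47.7, 5.8, 171.3]]
face plane slopes x,z deg [0.9 1.2] off -2.8 124
top 253 carrier-frame pct [[-49.3, -2.7, 2.3], [-18.1, 2.8, 80.7], [47.7, 5.8, 149.7]]
chip n 10 [525.   67.3 213.7] carrier [-5.   4.3 84.6] in focus frame [ -1.2 -51.2  22.9]
face plane slopes x,z deg [ 0.  -0.6] off 2.9 287
```

View pics/c5.png

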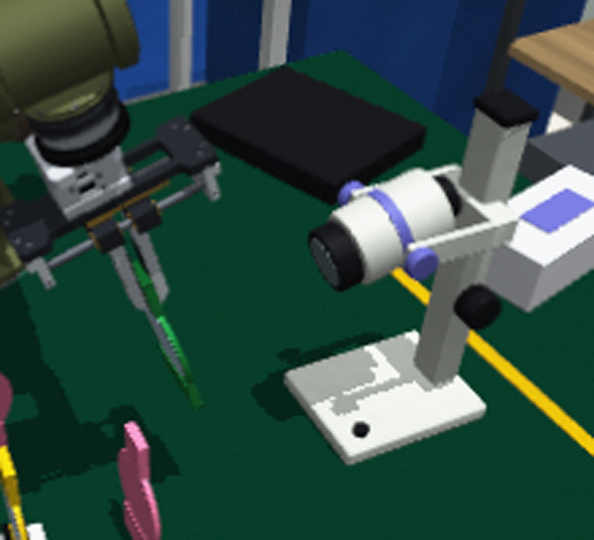

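The carrier is held square (plane slopes about 1° or less, extents symmetric), facing the lens at crop (335,258). Make the final approach.

Request:
jog_arm(plan=[0, 0.01, 0, 0, 0, 0, 0, 0.025, 0, 0, 0, 0, 0, 0.04, 0, 0, 0, 0, 0, 0.05, 0, 0, 0, 0, 0, 0.055, 0, 0, 0, 0, 0, 0.055, 0, 0, 0, 0, 0, 0.055, 0, 0, 0, 0, 0, 0.055, 0, 0, 0, 0, 0, 0.055, 0, 0, 0, 0])

```text
clock: 7.6
eef_pos: [528.5, 103.7, 257.4]
eef_rot: [2.854, 0.002, 3.078]
wrist_force: [0.8, -0.0, -1.3]
finger_gap: 9.9
finger_force: 30.0
```

```bash
python3 goal.py; python3 chk.py c6
```

```text
focus [529.7 122.7 206.2] tcp [528.5 104.4 257.6]
shift [-0.   0.7  0.2] turn [0.03 0.14 0.06] 7.6 9.937637757767853 29.992230534553528
scene 280 carrier-frame pct [[-44.8, -16.4, 4.9], [15.5, -2.2, 95.3], [47.6, 6.3, 172.5]]
face plane slopes x,z deg [0.2 0.9] off -2.9 158
top 186 carrier-frame pct [[-49.4, -2.2, 2.4], [-22.0, 3.0, 50.3], [46.4, 5.8, 128.1]]
chip n 8 [523.  121.8 211.9] carrier [-6.8  4.1 83.8] in focus frame [-6.6  0.3  5.8]
face plane slopes x,z deg [-0.  -0.8] off 3.1 238
```

View pics/c6.png

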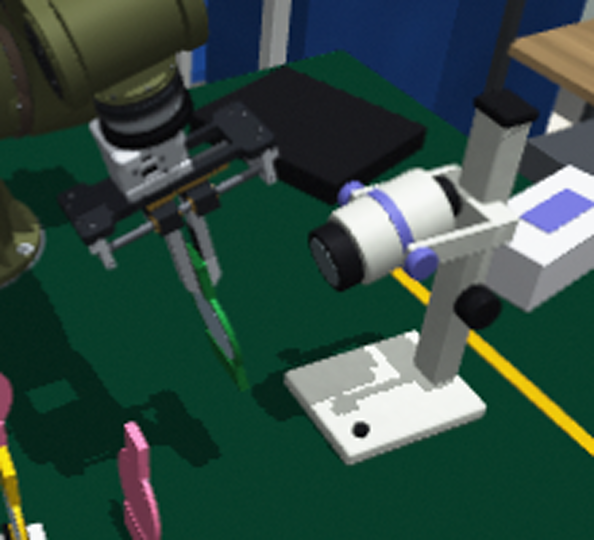

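The carrier is parallel to the lens in front of it, touching nothing, and the arm is settled. The measured errors are well within tolerance.

```bash
python3 -c "
from cell import manip
print(abs(manip.read_state()['qd']).max()); print(manip.sign_off())"
```

```text
0.002683381204949103
the job is handed in; nothing more can be done
None
```

I handed the job in with the green carrier held steady by its tab in front of the lens: chip within about 9 mm of the focus point, face square to the lens within about 1° by my measurements; the verdict itself was not returned.

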